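# Tip the grinding-ball pan and scoop the balls into the bowl

### The arm

A 6-joint arm with a two-finger parallel gripper is mounted at the origin on a cart in front of the work surface, level with it; the furniture and walls round the work are solid. World frame = base frame: x ahead of the robot, y to its left, z up, the work surface at z = 0. Lengths are in m, angles in rad, forces in N, time in s.
With the tool pointing down it reaches from about 0.275 to 0.975 m from the base axis. Payload 8.4 kg.
Tool frame: the origin (TCP) lies at the very end of the fingers, on their centre line; the grasp point (between the pads) lies 19 mm behind it; z points along the fingers, y is the line along which they close (so a half turn about z gives the same grasp; the last joint's range is limited). The gripper opens to 92 mm and grips with 3 to 60 N. Pads are 20 mm wide; open, the fingers measure 128 mm over their backs; the gripper's body (75 mm by 189 mm) begins 69 mm behind the grasp point.
Start: joints at [-1.154, 0.353, 1.633, -0, 1.155, -0.002], TCP at [0.254, -0.571, 0.215] pointing down, gripper open.
Joint ranges: [-2.63, 2.63], [-0.92, 2.1], [0.06, 2.66], [-1.3, 4.44], [0, 2.69], [-3.02, 3.02]. Speed limits (rad/s): [2.22, 2.22, 2.79, 3.14, 3.14, 3.14].

### API

Orientations are given as a rotation vector (axis times angle).
In Python, from bench import * gives the robot as it stands. The module is installed in compiled form; this text tells all that it offers.
- The arm moves only by the tool servo_tool, never from a script. Its argument "increments" is a list of rows, each a list of 7 numbers: the finger opening in m, from 0 to 0.0919, then the shift along the tool's x, y, z in m, then the turn, a rotation vector about the tool's x, y, z in rad. In form: [[fingers, x, y, z, rx, ry, rz], ...]. A call has 1 to 20 rows; each row shifts and turns the commanded pose from where the row before left it, along the tool's axes as they then stand; what a row does not reach is not made up. A row lasts 1/12 s, in which the tool goes at most 41.7 mm and 7.16 degrees, less where a joint would pass 70% of its speed; a pose out of reach is approached as far as the arm can. A call with a gripper value outside its range is refused whole. The fingers move at their own pace and stop on an object; "grip_force" is the grip in N (left out, the last holds). Time passes only in rows, so rows that do not move let the fingers close. It gives the time, the measured TCP pose, the force, the opening and the grip force at its end, in the units of the state.
- sense(): the state, without advancing time (a new reading comes with each control period).
- snapshot(name): name is "side" or "top"; returns a dict with "pixels" (384x512x3 uint8, red, green, blue), "depth" (384x512 float32, m along the optical axis (not along the pixel's ray), 0 where there is no reading), "mtx" (3x3 intrinsics, pixels), "dist_coeffs" ([k1, k2, p1, p2, k3] as OpenCV has them; the pictures are not rectified), "rvec" (rotation vector, rad) and "tvec" (3), from world to camera coordinates, as OpenCV has them. Camera axes: x right, y down, z forward; pixel columns grow to the right and rows downward; lengths in m; the calibration is good to about 2 mm. A picture is of the moment at which its call begins.
- close_job(): hands the job in; it is judged then, once.
The state is a dict: "t": time; "joint_pos": joint angles; "qd": joint speeds; "tau": joint torques, N m; "ee_pos": TCP position; "orientation": TCP orientation; "contact_force": force on the tool from outside, world axes, zero at the start; "ft_torque": the same for the moment, N m; "gripper_width": finger opening in m; "grip_force": force on a finger pad.
Only numpy, scipy, OpenCV 4.12 (cv2) and the standard library are available. Lean on these libraries where they do the work, as an engineer would, in place of code of your own. Each camera call takes 0.05 s, during which the arm holds its last target. There are 200 camera calls.

### The job

Press the flanged narrow end of the tilting pan all the way down onto its rest so that all five porcelain grinding balls roll together in the narrow end, and leave the pan tipped. Then gather the balls with the scoop, tip them into the steel bowl from low over it until all five are in it, and lay the scoop back on the bench, flat on its blade. The balls are cleaned for the mill, so never touch them with the fingers or drop them from a height; the bowl stays upright where it stands, and the stopwatch, crucible and mallet are left alone.

Things in the scene. Friction and masses are not known exactly. Their poses are not given: they have to be found in the camera images.
- pan (a joint): Tilt of the pan on its trunnions, rad: 0 = level (as it starts), 0.17 = fully down on the lower rubber rest, narrow end low. Stiff pivot (0.25 N m of friction; about 2 N on the flange turns it): it stays where it is put
- pan_corner (a point): Middle of the line where the pan's flat floor (top face) meets the narrow end wall. Axes turn with the pan: x to the narrow end, y left, z up from the floor. Aluminium pan, side walls 24 mm high; clear width 90 mm (walls 30 mm) for the last 60 mm before this point, widening over the next 70 mm to 170 mm for the 110 mm behind. The narrow end wall is upright, 36 mm high, with the flange folded outwards from its top
- pan_flange (a point): Point on the pan: centre of the top face of the flat flange that ends the narrow end, 30 mm deep (along the pan) and 95 mm wide; same axes as pan_corner. 101 mm above the bench when level, about 74 mm when fully tipped. Pressing it down tips the pan
- stand: Fixed grey stand. Origin on the bench straight below the middle of the pan's tilt axis, which lies 75 mm above it, 10 mm above the pan floor and 140 mm behind pan_corner; x points level to the pan's narrow end, z up. Uprights outside the pan's side walls at that axis (95 to 117 mm either side of the middle) reach 89 mm above the bench
- scoop_grip (a point): Centre of the scoop's wooden handle (98 mm long, 16 mm wide across y, 22 mm deep, flat sided; it rises backwards at 30 degrees), the place to grasp. Axes as the scoop: x to its mouth, y left, z up. 59.5 mm above the bench as it lies. Scoop mass about 0.17 kg
- scoop_lip (a point): Middle of the scoop's front edge, on the underside of the blade; same axes as scoop_grip, from which it lies 170 mm forward and 59.5 mm down. Steel scoop with flat blade 105 mm long, 84 mm wide, 2 mm thick; back wall 34 mm high, side walls falling from 34 mm at the back to 18 mm where they end, 48 mm short of the lip
- mixing_bowl: Loose round steel bowl, 125 mm across the rim, 55 mm high, on the bench. Origin under its centre
- ball_1: One of five like white porcelain grinding balls, 25 mm across, 22 g, smooth and free-rolling (rolls on any slope over 5 degrees). Origin at its centre
- ball_2: One of five like white porcelain grinding balls, 25 mm across, 22 g, smooth and free-rolling (rolls on any slope over 5 degrees). Origin at its centre
- ball_3: One of five like white porcelain grinding balls, 25 mm across, 22 g, smooth and free-rolling (rolls on any slope over 5 degrees). Origin at its centre
- ball_4: One of five like white porcelain grinding balls, 25 mm across, 22 g, smooth and free-rolling (rolls on any slope over 5 degrees). Origin at its centre
- ball_5: One of five like white porcelain grinding balls, 25 mm across, 22 g, smooth and free-rolling (rolls on any slope over 5 degrees). Origin at its centre
- stopwatch: black digital stopwatch, 71 x 60 x 19 mm, lying on the bench; leave it alone. Origin under its centre
- crucible_2: small white porcelain crucible, 44 mm across, 37 mm high, standing on the bench; leave it alone. Origin under its centre
- tapping_mallet: small wooden mallet, 125 mm long, lying on the bench; leave it alone. Origin under its middle
Not all that is in view belongs to the job. Leave any pink or purple look-alike of the mixing_bowl alone.

How it is judged:
By the outcome, as a careful person would: the job done as asked, in the order asked, and still so for the second after the job is handed in, with the robot touching nothing.
It also fails if it takes over 72 s, if anything falls off the work surface, if the arm or the gripper's body presses on something with over 40 N, if the wrist force passes 120 N, or if a joint passes its speed limit or range.

## Working session

There is one attempt and no reset: what is moved stays moved. The work goes in short steps, Python scripts to look and compute and a tool call to move; the robot and the scene stay as the last step left them, time stands still between calls to the robot, and variables do not carry over. Pictures are saved under pics/ and viewed, at most 10 in all, crops included, and the job is handed in when it is done.

Besides the shell and the picture viewer there is one more tool, called after ">>>" as a command line: name --pt "numbers of a row" for each row, then --argument value for the rest. servo_tool: Moves the arm, as the interface text tells. Its arguments: {"type":"object","properties":{"increments":{"type":"array"},"grip_force":{"type":"number"}},"required":["increments"]}

```bash
mkdir -p pics
cat > h.py <<'E'
from bench import *
import numpy as np, cv2
from scipy.spatial.transform import Rotation as R
def snap(n):
    s=snapshot(n); s['R']=R.from_rotvec(np.ravel(s['rvec'])).as_matrix(); s['t']=np.ravel(s['tvec']); return s
def save(s,f): cv2.imwrite('pics/'+f,s['pixels'][:,:,::-1])
def ray(s,uv):
    p=cv2.undistortPoints(np.array(uv,float).reshape(-1,1,2),s['mtx'],s['dist_coeffs']).reshape(-1,2)
    return -s['R'].T@s['t'], np.c_[p,np.ones(len(p))]@s['R']
def plane(s,uv,z):
    c,d=ray(s,uv); return c+d*((z-c[2])/d[:,2])[:,None]
def dep(s,uv):
    c,d=ray(s,uv); z=np.array([s['depth'][int(round(v)),int(round(u))] for u,v in uv]); return c+d*z[:,None]
def cloud(s):
    u,v=np.meshgrid(np.arange(512),np.arange(384)); uv=np.c_[u.ravel(),v.ravel()]
    c,d=ray(s,uv); P=c+d*s['depth'].ravel()[:,None]; P[s['depth'].ravel()==0]=np.nan
    return P.reshape(384,512,3)
def proj(s,P): return cv2.projectPoints(np.array(P,float).reshape(-1,3),np.ravel(s['rvec']),s['t'],s['mtx'],s['dist_coeffs'])[0].reshape(-1,2)
E
python3 - <<'E'
from h import *
for n in('top','side'):
    s=snap(n); save(s,n+'0.png'); print(n,-s['R'].T@s['t'],s['R'][2])
st=sense(); print(st['t'],st['ee_pos'],st['orientation'],st['contact_force'])
E
```

```text
top [-0.36441732  0.43086203  1.83972891] [ 0.45041845 -0.12912456 -0.88343085]
side [0.21637561 1.66552773 1.18991897] [ 0.17670837 -0.80117063 -0.57175149]
0.1 [ 0.25399452 -0.57057919  0.21393673] [-3.07177991e+00 -6.52796796e-01  4.19510795e-04] [ 0.08306714 -0.92127499  0.29567742]
```

View pics/top0.png

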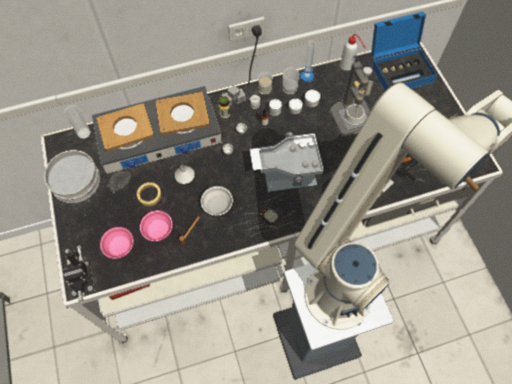

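View pics/side0.png

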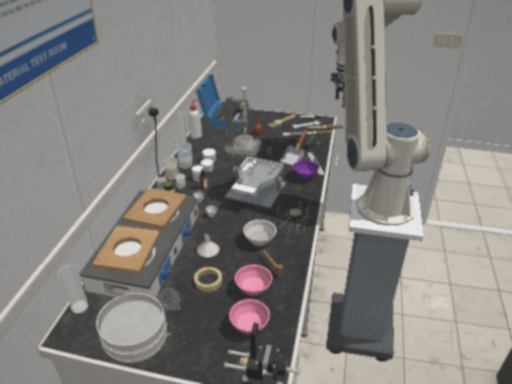

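The top view shows the pan at (290,157) with its narrow end and flange to the left (256,160), the steel bowl at (216,202), the stopwatch at (270,216), the mallet at (190,228) and pink bowls at (117,242) and (156,226). In the side view, the scoop is probably behind the purple bowl at about (297,150).

Run:
```python
from h import *
t=snap('top');s=snap('side')
a=cv2.resize(t['pixels'][120:230,190:330],None,fx=5,fy=5,interpolation=cv2.INTER_CUBIC)[:,:,::-1]
b=cv2.resize(s['pixels'][120:220,210:340],None,fx=5,fy=5,interpolation=cv2.INTER_CUBIC)[:,:,::-1]
A=cv2.resize(a,(400,314));B=cv2.resize(b,(400,308))
c=cv2.resize(t['pixels'][120:210,340:480],None,fx=2.85,fy=2.85,interpolation=cv2.INTER_CUBIC)[:,:,::-1]
d=cv2.resize(s['pixels'][110:180,270:350],None,fx=4,fy=4,interpolation=cv2.INTER_CUBIC)[:,:,::-1]
W=np.zeros((600,800,3),np.uint8)
W[:314,:400]=A;W[:308,400:]=B;W[314:314+c.shape[0],:c.shape[1]]=c;W[314:594,400:400+320]=d
cv2.imwrite('pics/c1.png',W)
np.set_printoptions(precision=3,suppress=True)
print('bowl',dep(t,[(216,202),(203,200),(231,200),(216,190),(216,214)]),dep(s,[(260,233)]))
print('flange',dep(t,[(256,160),(256,155),(256,166),(262,155)]))
print('pan',dep(t,[(320,155),(290,157),(300,140),(310,170)]),dep(s,[(259,172),(262,160)]))
print('scoop',dep(s,[(297,150),(302,140),(292,155),(306,169)]))
```

```text
bowl [[0.505 0.33  0.006]
 [0.514 0.379 0.039]
 [0.471 0.273 0.057]
 [0.542 0.317 0.037]
 [0.434 0.346 0.051]] [[0.493 0.294 0.011]]
flange [[0.59  0.132 0.101]
 [0.61  0.125 0.106]
 [0.566 0.139 0.097]
 [0.63  0.093 0.057]]
pan [[ 0.586 -0.154 -0.   ]
 [ 0.581 -0.012  0.065]
 [ 0.645 -0.079  0.067]
 [ 0.497 -0.068  0.069]] [[ 0.571 -0.056  0.068]
 [ 0.573 -0.129  0.089]]
scoop [[ 0.216  1.666  1.19 ]
 [ 0.424 -0.428  0.052]
 [ 0.463 -0.356 -0.001]
 [ 0.374 -0.211  0.016]]
```

View pics/c1.png

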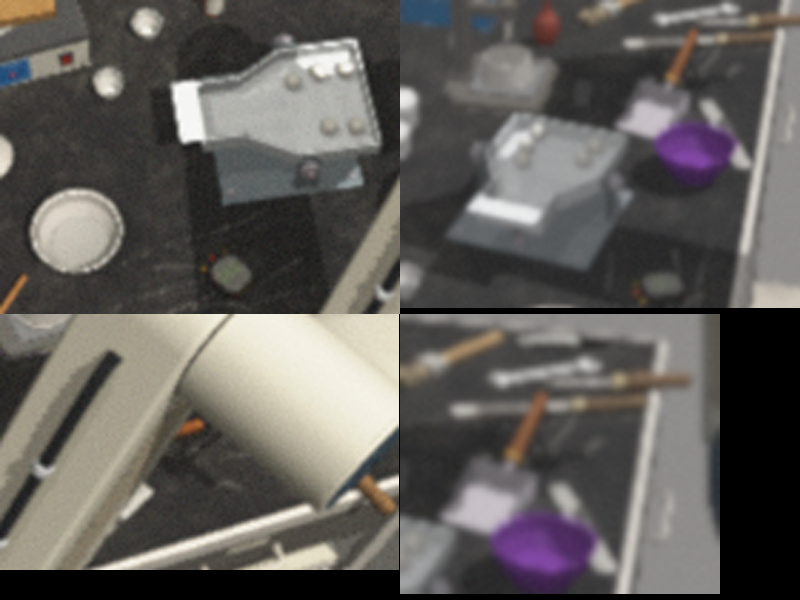

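The crops show the pan's narrow end and flange facing world +y, with all five balls at the wide end. The scoop lies around (0.45,-0.37), mouth towards the pan and handle towards -y, with the purple bowl beside it.

Run:
```python
from h import *
np.set_printoptions(precision=4,suppress=True)
for n in('top','side'):
    s=snap(n); C=cloud(s); p=s['pixels'].astype(int)
    m=(abs(C[:,:,0]-.59)<.07)&(abs(C[:,:,1]-.13)<.03)&(C[:,:,2]>.085)&(p.min(2)>200)
    m=cv2.morphologyEx(m.astype(np.uint8),cv2.MORPH_OPEN,np.ones((2,2)))
    v,u=np.nonzero(m)
    P=plane(s,np.c_[u,v],.101); Q=C[v,u]
    r=cv2.minAreaRect(P[:,:2].astype(np.float32)*1000); print(n,len(u),'flange',r,P.mean(0),Q.mean(0),cv2.boxPoints(r))
    # bowl
    m=(np.hypot(C[:,:,0]-.49,C[:,:,1]-.325)<.09)&(C[:,:,2]>.047)&(C[:,:,2]<.065)&(p.max(2)>110)
    v,u=np.nonzero(m);P=plane(s,np.c_[u,v],.055)
    print('bowl',cv2.minEnclosingCircle(P[:,:2].astype(np.float32)*1000),len(u))
    if n=='side':
        # scoop handle: orange-brown; blade
        x=p[:,:,0]-p[:,:,2]; reg=np.zeros_like(x,bool); reg[125:160,285:312]=1
        v,u=np.nonzero((x>45)&reg); Q=C[v,u]; ok=Q[:,1]<0
        print('handle',len(u),np.c_[u,v,Q][ok][::3])
```

```text
top 161 flange ((591.2869262695312, 128.83006286621094), (31.95081329345703, 93.47777557373047), 80.2546615600586) [0.5914 0.1289 0.101 ] [nan nan nan] [[542.5183 120.9966]
 [634.6472 105.1737]
 [640.0555 136.6635]
 [547.9266 152.4864]]
bowl ((487.5214538574219, 327.8232116699219), 62.61995315551758) 129
side 97 flange ((592.2040405273438, 133.3919677734375), (32.91352844238281, 91.09862518310547), 83.0164794921875) [0.5914 0.133  0.101 ] [0.5914 0.1328 0.1008] [[544.9918 122.5954]
 [635.4146 111.5192]
 [639.4163 144.1886]
 [548.9935 155.2647]]
bowl ((488.80126953125, 327.5531921386719), 66.29268646240234) 162
handle 53 [[304.     130.       0.4206  -0.4642   0.0914]
 [305.     131.       0.4142  -0.4551   0.091 ]
 [305.     132.       0.4139  -0.4559   0.0848]
 [305.     133.       0.4125  -0.444    0.0854]
 [304.     134.       0.4178  -0.4495   0.0761]
 [304.     135.       0.4165  -0.4393   0.0758]
 [303.     136.       0.4209  -0.4355   0.0714]
 [303.     137.       0.4204  -0.434    0.0665]
 [302.     138.       0.4239  -0.4212   0.067 ]
 [301.     139.       0.4284  -0.4183   0.0622]
 [300.     140.       0.4319  -0.4055   0.0628]
 [299.     141.       0.4363  -0.4027   0.058 ]
 [298.     142.       0.4407  -0.3985   0.0539]
 [301.     142.       0.4264  -0.408    0.0505]
 [299.     143.       0.4356  -0.4021   0.0468]
 [298.     144.       0.4376  -0.3762   0.0548]
 [297.     145.       0.4426  -0.3782   0.0473]
 [300.     145.       0.4361  -0.4619   0.0024]]
```

>>> servo_tool --pt "0 0.0297 -0.0252 0 0 0 0" --pt "0 0.0297 -0.0252 0 0 0 0" --pt "0 0.0297 -0.0252 0 0 0 0" --pt "0 0.0297 -0.0252 0 0 0 0" --pt "0 0.0297 -0.0252 0 0 0 0" --pt "0 0.0297 -0.0252 0 0 0 0" --pt "0 0.0297 -0.0252 0 0 0 0" --pt "0 0.0297 -0.0252 0 0 0 0" --pt "0 0.0297 -0.0252 0 0 0 0" --pt "0 0.0297 -0.0252 0 0 0 0" --pt "0 0.0297 -0.0252 0 0 0 0" --pt "0 0.0297 -0.0252 0 0 0 0" --pt "0 0.0297 -0.0252 0 0 0 0" --pt "0 0.0297 -0.0252 0 0 0 0" --pt "0 0.0297 -0.0252 0 0 0 0" --pt "0 0.0297 -0.0252 0 0 0 0" --pt "0 0.0297 -0.0252 0.01 0 0 0" --pt "0 0.0297 -0.0252 0.02 0 0 0" --pt "0 0.0297 -0.0252 0.025 0 0 0" --pt "0 0.0297 -0.0252 0.025 0 0 0"

```text
t: 1.97
ee_pos: [0.5886, 0.1244, 0.1401]
orientation: [3.073, 0.654, 0.002]
contact_force: [0.2, 0.2, 0.7]
gripper_width: 0.0004
grip_force: 0.0
```

Run:
```python
from h import *
np.set_printoptions(precision=4,suppress=True)
st=sense();print(st['ee_pos'],st['orientation'],st['joint_pos'],st['contact_force'])
t=snap('top');s=snap('side')
W=np.zeros((600,800,3),np.uint8)
def put(x,y,s,r,w):
    c=s['pixels'][r[0]:r[1],r[2]:r[3],::-1]; k=w/c.shape[1]; c=cv2.resize(c,(w,int(c.shape[0]*k)),interpolation=cv2.INTER_CUBIC); W[y:y+c.shape[0],x:x+w]=c[:600-y]
put(0,0,t,(120,220,300,440),440); put(440,0,s,(105,185,255,345),360); put(0,330,t,(110,210,200,340),370); put(400,330,s,(140,220,220,340),400)
cv2.imwrite('pics/c2.png',W)
for n,q in(('top',t),('side',s)):
    C=cloud(q); p=q['pixels'].astype(int)
    m=(abs(C[:,:,0]-.43)<.07)&(C[:,:,1]<-.3)&(C[:,:,1]>-.52)&(C[:,:,2]>.03)&(p[:,:,0]-p[:,:,2]>40)
    v,u=np.nonzero(m);Q=C[v,u];print(n,len(u),Q.mean(0)); mu=Q.mean(0);U=np.linalg.svd(Q-mu)[2][0];print(U,(Q-mu)@U@np.ones(1) if 0 else [((Q-mu)@U).min(),((Q-mu)@U).max()])
```

```text
[0.5886 0.1244 0.1401] [3.0728 0.6537 0.0022] [ 0.2058  0.3954  1.7528 -0.0001  0.9921  1.3574] [0.1535 0.1677 0.6509]
top 125 [ 0.4252 -0.4224  0.0651]
[ 0.2473  0.8377 -0.4868] [np.float64(-0.05170959828423668), np.float64(0.05290697976220749)]
side 60 [ 0.4274 -0.4198  0.0666]
[ 0.2631  0.8531 -0.4506] [np.float64(-0.057641451413173166), np.float64(0.049205652876576675)]
```

View pics/c2.png

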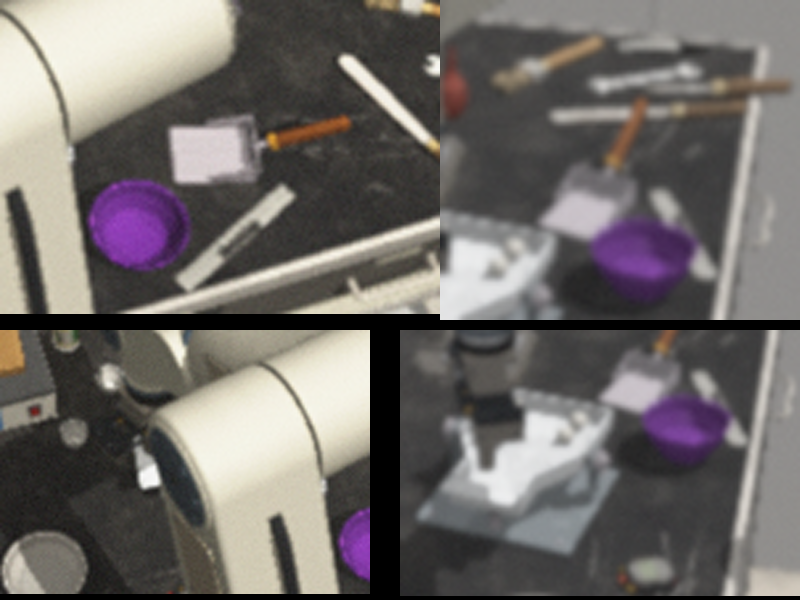

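The scoop is clear: its blade is at crop (210,155) and its handle at (310,132) in the top crop, with yaw about 73°. I'll press the flange down now.

>>> servo_tool --pt "0 0.0056 -0.0052 0.015 0 0 0" --pt "0 0 0 0.015 0 0 0" --pt "0 0 0 0.005 0 0 0" --pt "0 0 0 0.004 0 0 0" --pt "0 0 0 0.004 0 0 0" --pt "0 0 0 0.004 0 0 0" --pt "0 0 0 0.004 0 0 0" --pt "0 0 0 0.004 0 0 0" --pt "0 0 0 0.004 0 0 0" --pt "0 0 0 0.004 0 0 0" --pt "0 0 0 0.003 0 0 0" --pt "0 0 0 0.001 0 0 0" --pt "0 0 0 0 0 0 0"

```text
t: 3.15
ee_pos: [0.5915, 0.1295, 0.0758]
orientation: [3.073, 0.653, 0.002]
contact_force: [-6.4, 1.2, 23.6]
gripper_width: 0.0
grip_force: 11.6
```

>>> servo_tool --pt "0 0 0 0.002 0 0 0" --pt "0 0 0 0 0 0 0" --pt "0 0 0 -0.03 0 0 0" --pt "0 0 0 -0.04 0 0 0" --pt "0.06 0 0 -0.04 0 0 0" --pt "0.06 -0.02524 0.02921 -0.01 0 0 0" --pt "0.06 -0.02524 0.02921 0 0 0 0" --pt "0.06 -0.02524 0.02921 0 0 0 0" --pt "0.06 -0.02524 0.02921 0 0 0 0" --pt "0.06 -0.02524 0.02921 0 0 0 0" --pt "0.06 -0.02524 0.02921 0 0 0 0" --pt "0.06 -0.02524 0.02921 0 0 0 0" --pt "0.06 -0.02524 0.02921 0 0 0 0" --pt "0.06 -0.02524 0.02921 0 0 0 0" --pt "0.06 -0.02524 0.02921 0 0 0 0" --pt "0.06 -0.02524 0.02921 0 0 0 0" --pt "0.06 -0.02524 0.02921 0 0 0 0" --pt "0.06 -0.02524 0.02921 0 0 0 0" --pt "0.06 -0.02524 0.02921 0 0 0 0" --pt "0.06 -0.02524 0.02921 0 0 0 0"

```text
t: 4.82
ee_pos: [0.4216, -0.4267, 0.1911]
orientation: [-3.073, -0.653, 0.001]
contact_force: [0.9, 0.0, -0.5]
gripper_width: 0.0602
grip_force: 0.0
```

>>> servo_tool --pt "0.06 0 0 0 0 0 -0.124" --pt "0.06 0 0 0 0 0 -0.124" --pt "0.06 0 0 0 0 0 -0.124" --pt "0.06 0 0 0 0 0 -0.124" --pt "0.06 0 0 0 0 0 -0.124" --pt "0.06 0 0 0 0 0 -0.124" --pt "0.06 0 0 0 0 0 -0.12" --pt "0.06 0 0 0 0 0 0"

```text
t: 5.48
ee_pos: [0.4225, -0.4248, 0.191]
orientation: [-2.511, -1.886, 0.001]
contact_force: [0.4, 0.4, -0.1]
gripper_width: 0.0602
grip_force: 0.0
```

```bash
cat >> h.py <<'E'
def yawfit(P): 
    mu=P.mean(0);U=np.linalg.svd(P-mu)[2][0]; return mu,U
E
python3 - <<'E'
from h import *
np.set_printoptions(precision=4,suppress=True)
st=sense();Rt=R.from_rotvec(st['orientation']).as_matrix();print(st['ee_pos'],'\n',Rt,st['joint_pos'])
t=snap('top');s=snap('side')
W=np.zeros((600,800,3),np.uint8)
def put(x,y,s,r,w):
    c=s['pixels'][r[0]:r[1],r[2]:r[3],::-1]; k=w/c.shape[1]; c=cv2.resize(c,(w,int(c.shape[0]*k)),interpolation=cv2.INTER_CUBIC); W[y:y+c.shape[0],x:x+w]=c[:600-y]
put(0,0,t,(120,220,230,370),560); put(0,400,s,(105,185,255,345),220); put(300,400,s,(140,220,220,340),300)
cv2.imwrite('pics/c3.png',W)
for n,q in(('top',t),('side',s)):
    C=cloud(q); p=q['pixels'].astype(int)
    # flange tipped
    m=(abs(C[:,:,0]-.59)<.07)&(abs(C[:,:,1]-.13)<.035)&(C[:,:,2]>.06)&(p.min(2)>180)
    v,u=np.nonzero(m)
    if len(u)>20:
        P=plane(q,np.c_[u,v],.074); r=cv2.minAreaRect(P[:,:2].astype(np.float32)*1000); print(n,len(u),'flange',r,np.nanmedian(C[v,u],0))
    # balls / pan floor
    m=(abs(C[:,:,0]-.57)<.12)&(abs(C[:,:,1]-0.0)<.17)&(C[:,:,2]>.03)&(C[:,:,2]<.12)
    Q=C[m]; print('pan n',len(Q))
    yb=np.arange(-.15,.15,.02)
    for y in yb:
        k=abs(Q[:,1]-y)<.01
        if k.sum()>5: print(round(y,3),k.sum(),np.percentile(Q[k,0],[2,98]),np.percentile(Q[k,2],[10,50,90]))
    m=(abs(C[:,:,0]-.44)<.08)&(C[:,:,1]<-.2)&(C[:,:,1]>-.36)&(C[:,:,2]<.06)&(p.min(2)>150)
    Q=C[m]
    if len(Q): v,u=np.nonzero(m);P=plane(q,np.c_[u,v],.002);print('blade',len(u),cv2.minAreaRect(P[:,:2].astype(np.float32)*1000))
E
```

```text
[ 0.4225 -0.4248  0.191 ] 
 [[ 0.2787  0.9604 -0.001 ]
 [ 0.9604 -0.2787  0.0004]
 [ 0.0001 -0.0011 -1.    ]] [-0.7904  0.337   1.7129 -0.0005  1.0928 -0.5077]
pan n 2315
-0.13 69 [0.5663 0.6466] [0.0737 0.0838 0.1082]
-0.11 202 [0.494  0.6481] [0.0732 0.0805 0.1047]
-0.09 204 [0.4726 0.651 ] [0.0692 0.0766 0.0909]
-0.07 200 [0.4759 0.6548] [0.0665 0.0734 0.0862]
-0.05 220 [0.4786 0.672 ] [0.0627 0.07   0.085 ]
-0.03 225 [0.4768 0.6759] [0.0604 0.0683 0.0876]
-0.01 227 [0.4602 0.6553] [0.0552 0.0641 0.0844]
0.01 192 [0.4676 0.649 ] [0.052  0.0606 0.0816]
0.03 154 [0.5045 0.641 ] [0.0497 0.0578 0.0767]
0.05 129 [0.524  0.6343] [0.0462 0.0538 0.073 ]
0.07 111 [0.536  0.6369] [0.0447 0.0599 0.0776]
0.09 115 [0.5403 0.6394] [0.0458 0.0632 0.0744]
0.11 112 [0.5441 0.6435] [0.0507 0.0643 0.0742]
0.13 102 [0.5468 0.6425] [0.0671 0.0737 0.078 ]
blade 231 ((316.72064208984375, -250.63818359375), (96.83582305908203, 399.88653564453125), 46.645565032958984)
pan n 1566
-0.13 129 [0.5226 0.647 ] [0.0802 0.0932 0.1065]
-0.11 177 [0.4734 0.6485] [0.0787 0.0865 0.1078]
-0.09 122 [0.4743 0.6525] [0.0725 0.0793 0.0904]
-0.07 126 [0.4787 0.6555] [0.0696 0.0758 0.0899]
-0.05 140 [0.4821 0.6753] [0.0646 0.0721 0.0849]
-0.03 158 [0.4769 0.6846] [0.0592 0.0684 0.0853]
-0.01 141 [0.462  0.6603] [0.0585 0.0675 0.0873]
0.01 135 [0.4688 0.646 ] [0.0555 0.0632 0.0849]
0.03 86 [0.5081 0.6372] [0.0541 0.0596 0.0802]
0.05 69 [0.5242 0.6339] [0.0525 0.0583 0.08  ]
0.07 61 [0.54   0.6383] [0.0514 0.0666 0.0796]
0.09 44 [0.5422 0.641 ] [0.0591 0.0689 0.0769]
0.11 57 [0.5456 0.6426] [0.0426 0.0751 0.08  ]
0.13 73 [0.5504 0.6434] [0.0687 0.0758 0.0807]
blade 137 ((436.358154296875, -317.6195068359375), (98.51980590820312, 143.9857635498047), 85.78398895263672)
```

View pics/c3.png

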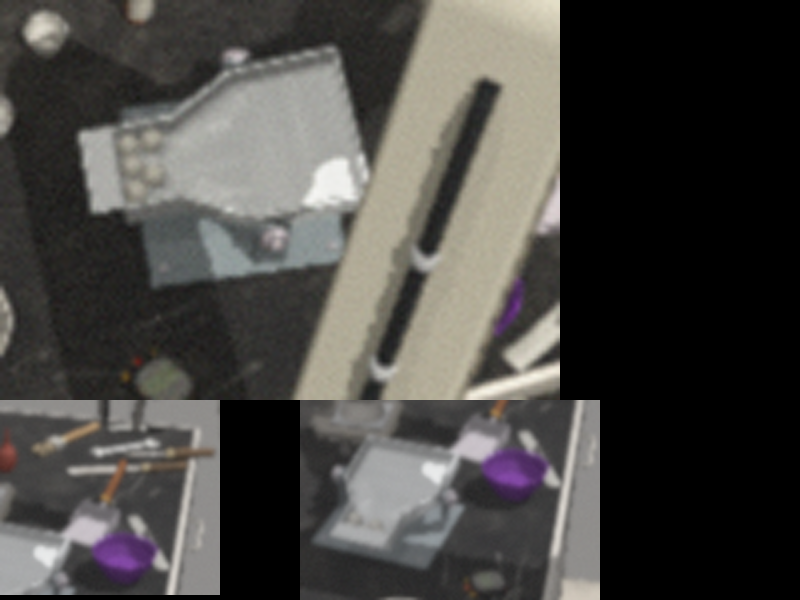

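The tipped pan holds all five balls in the narrow end: three in a row at the wall (crop x≈130) and two behind (x≈152). Next I grasp the scoop.

>>> servo_tool --pt "0.06 0 0.002 0.03 0 0 0" --pt "0.06 0 0 0.035 0 0 0" --pt "0.06 0 0 0.035 0 0 0" --pt "0.06 0 0 0.025 0 0 0" --pt "0.06 0 0 0.015 0 0 0" --pt "0.06 0 0 0.0065 0 0 0" --pt "0.06 0 0 0 0 0 0" --pt "0 0 0 0 0 0 0" --pt "0 0 0 0 0 0 0" --pt "0 0 0 0 0 0 0" --pt "0 0 0 0 0 0 0" --pt "0 0 0 0 0 0 0" --pt "0 0 0 0 0 0 0" --grip_force 55

```text
t: 6.67
ee_pos: [0.4251, -0.4257, 0.0456]
orientation: [2.517, 1.879, 0.0]
contact_force: [-0.5, 0.3, 0.9]
gripper_width: 0.0222
grip_force: 0.0
```

Run:
```python
from h import *
np.set_printoptions(precision=4,suppress=True)
t=snap('top');s=snap('side')
a=plane(t,[(288.75,133.75),(298.75,179.25)],.075);print('trun',a,np.degrees(np.arctan2(a[0,1]-a[1,1],a[0,0]-a[1,0]))+90, a.mean(0))
b=plane(t,[(230+337/4,120+47/4),(230+366/4,120+205/4)],.108);print('rear',b,np.degrees(np.arctan2(b[0,1]-b[1,1],b[0,0]-b[1,0]))+90,b.mean(0))
for n,q in(('top',t),('side',s)):
    C=cloud(q)
    m=(abs(C[:,:,0]-.59)<.07)&(C[:,:,1]>.06)&(C[:,:,1]<.16)&(C[:,:,2]>.03)&(C[:,:,2]<.12)
    v,u=np.nonzero(m);Q=C[m]
    for sgn,lo in((1,'min'),(-1,'max')):
        E=[]
        for y in np.arange(.065,.15,.008):
            k=abs(Q[:,1]-y)<.004
            if k.sum()>8: E.append((np.percentile(Q[k,0],3 if sgn>0 else 97),y))
        E=np.array(E);f=np.polyfit(E[:,1],E[:,0],1);print(n,lo,90-np.degrees(np.arctan(f[0])),np.polyval(f,.1))
    f=(C[:,:,2]>.062)&m&(C[:,:,1]>.118);P=plane(q,np.argwhere(f)[:,::-1],.076);print(n,'fl',cv2.minAreaRect(P[:,:2].astype(np.float32)*1000),np.median(C[f],0))
    # blade of scoop, grey bright
    p=q['pixels'].astype(int)
    if n=='side':
        g=(abs(C[:,:,0]-.455)<.07)&(C[:,:,1]>-.36)&(C[:,:,1]<-.22)&(C[:,:,2]>-.01)&(C[:,:,2]<.012)&(p.min(2)>120)
        v,u=np.nonzero(g);P=plane(q,np.c_[u,v],.002);print('blade',len(u),cv2.minAreaRect(P[:,:2].astype(np.float32)*1000),P[:,:2].mean(0),'ymax',np.percentile(P[:,1],98))
st=sense();print(st['ee_pos'],st['orientation'],st['gripper_width'])
```

```text
trun [[ 0.6835 -0.0423  0.075 ]
 [ 0.4681 -0.0083  0.075 ]] 81.04078884662103 [ 0.5758 -0.0253  0.075 ]
rear [[ 0.641  -0.1368  0.108 ]
 [ 0.4586 -0.0978  0.108 ]] 77.94210986891244 [ 0.5498 -0.1173  0.108 ]
top min 76.32562904867264 0.5441908790171278
top max 86.54473771058663 0.6389026927742195
top fl ((594.5660400390625, 132.43942260742188), (37.24103546142578, 97.86976623535156), 82.41338348388672) [0.5899 0.1353 0.0736]
side min 77.59627962781846 0.5455349047601781
side max 87.88164875196524 0.636999960609994
side fl ((597.4256591796875, 132.51638793945312), (42.424129486083984, 97.00096893310547), 81.30986785888672) [0.5916 0.1341 0.0761]
blade 148 ((467.5306701660156, -322.41241455078125), (112.26212310791016, 80.23587036132812), 69.5884017944336) [ 0.4678 -0.3171] ymax -0.2641534130058122
[ 0.4252 -0.4257  0.0454] [2.5166 1.8789 0.0003] 0.01557993692264853
```

```bash
cat >> h.py <<'E'
from scipy.linalg import logm,expm
L=np.array([.169,0,.0454])          # lip in tool frame
PAN=dict(c=np.array([.590,.1125,.0415]),yaw=81.6,p=9.74)
def T(Rm,p): M=np.eye(4);M[:3,:3]=Rm;M[:3,3]=p;return M
def toolR(yaw,pitch): # scoop yaw deg, pitch deg mouth-down positive
    y=np.radians(yaw); X=np.array([np.cos(y),np.sin(y),0]);Rm=np.c_[X,[X[1],-X[0],0],[0,0,-1]]
    return Rm@R.from_rotvec([0,-np.radians(pitch),0]).as_matrix()
def target(lip,yaw,pitch): Rm=toolR(yaw,pitch); return T(Rm,np.asarray(lip)-Rm@L)
def now(): s=sense(); return T(R.from_rotvec(s['orientation']).as_matrix(),s['ee_pos'])
def seg(A,B,n):
    S=expm(np.real(logm(np.linalg.inv(A)@B))/n)
    return n,np.round(np.r_[S[:3,3],R.from_matrix(S[:3,:3]).as_rotvec()],4).tolist()
def pt(back,up,lat=0): # point in pan frame -> world
    y=np.radians(PAN['yaw']);t=np.radians(PAN['p']);h=np.array([np.cos(y),np.sin(y),0]);l=np.array([-h[1],h[0],0])
    f=h*np.cos(t)-np.array([0,0,np.sin(t)]);u=h*np.sin(t)+np.array([0,0,np.cos(t)])
    return PAN['c']-back*f+up*u+lat*l
def state():
    M=now(); s=sense(); lip=M[:3,3]+M[:3,:3]@L; x=M[:3,0]
    y=np.radians(PAN['yaw']);t=np.radians(PAN['p']);h=np.array([np.cos(y),np.sin(y),0]);l=np.array([-h[1],h[0],0])
    f=h*np.cos(t)-np.array([0,0,np.sin(t)]);u=h*np.sin(t)+np.array([0,0,np.cos(t)]);d=lip-PAN['c']
    print('t',round(s['t'],2),'lip',lip.round(4),'pan back/up/lat',(-d@f).round(4),(d@u).round(4),(d@l).round(4),'yaw',np.degrees(np.arctan2(x[1],x[0])).round(2),'pitch',np.degrees(-np.arcsin(x[2])).round(2),'F',np.round(s['contact_force'],1),'w',round(s['gripper_width'],4),'q',np.round(s['joint_pos'],2))
E
python3 - <<'E'
from h import *
state(); M=now(); B=M.copy();B[2,3]+=.15
print(seg(M,B,5)); A=target(pt(.075,.06),PAN['yaw'],PAN['p']); print(A); print(seg(B,A,15))
E
```

```text
t 6.77 lip [ 4.733e-01 -2.637e-01 -1.000e-04] pan back/up/lat 0.3766 -0.1068 0.0605 yaw 73.49 pitch 0.03 F [-2.6  0.2  1.5] w 0.0156 q [-0.79  0.52  1.81  0.    0.81 -0.5 ]
(5, [-0.0, 0.0, -0.03, -0.0, 0.0, 0.0])
[[ 0.14397733  0.98927233 -0.02471396  0.55747438]
 [ 0.97501257 -0.14608303 -0.16736261 -0.10776305]
 [-0.16917749  0.         -0.9855856   0.18666003]
 [ 0.          0.          0.          1.        ]]
(15, [0.0226, 0.0039, -0.0012, -0.0007, -0.0113, -0.0094])
```

>>> servo_tool --pt "0 0 0 0 0 0 0" --pt "0 0 0 -0.02 0 0 0" --pt "0 0 0 -0.03 0 0 0" --pt "0 0 0 -0.03 0 0 0" --pt "0 0 0 -0.035 0 0 0" --pt "0 0 0 -0.035 0 0 0"

```text
t: 7.27
ee_pos: [0.4242, -0.4249, 0.1958]
orientation: [-2.516, -1.879, 0.001]
contact_force: [0.7, -1.1, -2.2]
gripper_width: 0.0153
grip_force: 54.9
```

>>> servo_tool --pt "0 0.0226 0.0039 -0.0012 -0.0007 -0.0113 -0.0094" --pt "0 0.0226 0.0039 -0.0012 -0.0007 -0.0113 -0.0094" --pt "0 0.0226 0.0039 -0.0012 -0.0007 -0.0113 -0.0094" --pt "0 0.0226 0.0039 -0.0012 -0.0007 -0.0113 -0.0094" --pt "0 0.0226 0.0039 -0.0012 -0.0007 -0.0113 -0.0094" --pt "0 0.0226 0.0039 -0.0012 -0.0007 -0.0113 -0.0094" --pt "0 0.0226 0.0039 -0.0012 -0.0007 -0.0113 -0.0094" --pt "0 0.0226 0.0039 -0.0012 -0.0007 -0.0113 -0.0094" --pt "0 0.0226 0.0039 -0.0012 -0.0007 -0.0113 -0.0094" --pt "0 0.0226 0.0039 -0.0012 -0.0007 -0.0113 -0.0094" --pt "0 0.0226 0.0039 -0.0012 -0.0007 -0.0113 -0.0094" --pt "0 0.0226 0.0039 -0.0012 -0.0007 -0.0113 -0.0094" --pt "0 0.0226 0.0039 -0.0012 -0.0007 -0.0113 -0.0094" --pt "0 0.0226 0.0039 -0.0012 -0.0007 -0.0113 -0.0094" --pt "0 0.0226 0.0039 -0.0012 -0.0007 -0.0113 -0.0094" --pt "0 0 0 0 0 0 0"

```text
t: 8.6
ee_pos: [0.5571, -0.1046, 0.1853]
orientation: [2.288, 1.981, -0.196]
contact_force: [-0.0, -0.5, -2.4]
gripper_width: 0.0154
grip_force: 54.9
```

Run:
```python
from h import *
state();s=snap('side');t=snap('top')
a=cv2.resize(s['pixels'][145:215,220:310],None,fx=8,fy=8,interpolation=cv2.INTER_CUBIC)[:,:,::-1].copy()
M=now()
sc=lambda p: M[:3,3]+M[:3,:3]@(L+np.array(p))
pts=[sc([0,.042,0]),sc([0,-.042,0]),sc([-.105,.042,0]),sc([-.105,-.042,0])]
pan=[pt(0,0,.045),pt(0,0,-.045),pt(.06,0,.045),pt(.06,0,-.045),pt(.0,.036,.045),pt(0,.036,-.045),pt(.06,.03,.045),pt(.06,.03,-.045)]
for P,c in((pts,(0,0,255)),(pan,(0,200,0))):
    for u,v in proj(s,P): cv2.circle(a,(int((u-220+.5)*8),int((v-145+.5)*8)),3,c,-1)
cv2.imwrite('pics/c4.png',a)
```

```text
t 8.6 lip [0.5798 0.0528 0.1122] pan back/up/lat 0.0717 0.0594 0.0014 yaw 81.77 pitch 9.68 F [-0.  -0.5 -2.4] w 0.0154 q [-0.08  0.3   1.79 -0.19  1.07  0.16]
```

View pics/c4.png

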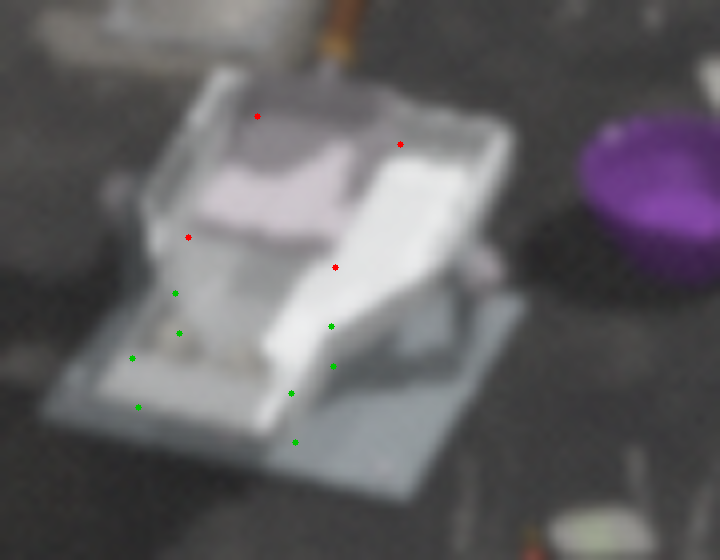

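The side crop shows the lip (about (190,225) to (338,250)) above the pan, close to its predicted place, with the balls visible near (175,340) and the flange at (180,410). Predictions are good to a few mm, so I'll finish the alignment by touch.

Run:
```python
from h import *
M=now();B=target(pt(.078,.008),81.6,9.74);print(seg(M,B,6)); print(seg(B,target(pt(.078,-.001),81.6,9.74),9))
```

```text
(6, [-0.0006, 0.0002, 0.0085, -0.0004, -0.0, 0.0004])
(9, [-0.0, 0.0, 0.001, 0.0, 0.0, -0.0])
```

>>> servo_tool --pt "0 -0.0006 0.0002 0.0085 -0.0004 0 0.0004" --pt "0 -0.0006 0.0002 0.0085 -0.0004 0 0.0004" --pt "0 -0.0006 0.0002 0.0085 -0.0004 0 0.0004" --pt "0 -0.0006 0.0002 0.0085 -0.0004 0 0.0004" --pt "0 -0.0006 0.0002 0.0085 -0.0004 0 0.0004" --pt "0 -0.0006 0.0002 0.0085 -0.0004 0 0.0004" --pt "0 0 0 0 0 0 0"

```text
t: 9.28
ee_pos: [0.5546, -0.1207, 0.1345]
orientation: [2.293, 1.974, -0.197]
contact_force: [0.1, 0.0, -1.9]
gripper_width: 0.0152
grip_force: 54.9
```

>>> servo_tool --pt "0 0 0 0.001 0 0 0" --pt "0 0 0 0.001 0 0 0" --pt "0 0 0 0.001 0 0 0" --pt "0 0 0 0.001 0 0 0" --pt "0 0 0 0.001 0 0 0" --pt "0 0 0 0 0 0 0"

```text
t: 9.78
ee_pos: [0.5558, -0.121, 0.1317]
orientation: [2.291, 1.973, -0.193]
contact_force: [-0.1, 0.5, -1.2]
gripper_width: 0.0154
grip_force: 54.9
```

```bash
python3 -c "
from h import *
state()"
```

```text
t 9.78 lip [0.5795 0.0362 0.0584] pan back/up/lat 0.0788 0.0036 -0.0007 yaw 81.47 pitch 9.72 F [-0.1  0.5 -1.2] w 0.0154 q [-0.11  0.37  1.84 -0.21  0.96  0.16]
```

>>> servo_tool --pt "0 0 0 0.001 0 0 0" --pt "0 0 0 0.001 0 0 0" --pt "0 0 0 0 0 0 0"

```text
t: 10.03
ee_pos: [0.5557, -0.1214, 0.1295]
orientation: [2.291, 1.973, -0.194]
contact_force: [0.4, 0.2, -1.4]
gripper_width: 0.0155
grip_force: 54.9
```

>>> servo_tool --pt "0 0 0 0.001 0 0 0" --pt "0 0 0 0.001 0 0 0" --pt "0 0 0 0 0 0 0"

```text
t: 10.28
ee_pos: [0.5558, -0.1217, 0.1277]
orientation: [2.291, 1.973, -0.193]
contact_force: [0.1, 0.4, -0.8]
gripper_width: 0.0157
grip_force: 54.9
```

```bash
python3 -c "
from h import *
state()"
```

```text
t 10.28 lip [0.5794 0.0354 0.0545] pan back/up/lat 0.0789 -0.0004 -0.0008 yaw 81.46 pitch 9.72 F [ 0.1  0.4 -0.8] w 0.0157 q [-0.11  0.37  1.84 -0.21  0.95  0.16]
```

>>> servo_tool --pt "0 0 0 0.001 0 0 0" --pt "0 0 0 0.001 0 0 0" --pt "0 0 0 0 0 0 0"

```text
t: 10.53
ee_pos: [0.5559, -0.1224, 0.1266]
orientation: [2.291, 1.972, -0.193]
contact_force: [-2.1, -1.7, 6.8]
gripper_width: 0.0155
grip_force: 54.9
```

>>> servo_tool --pt "0 0.004 0 -0.0012 0 0 0" --pt "0 0.006 0 0 0 0 0" --pt "0 0.006 0 0 0 0 0" --pt "0 0.004 0 0 0 0 0" --pt "0 0 0 0 0 0 0"

```text
t: 10.95
ee_pos: [0.5593, -0.1017, 0.124]
orientation: [2.29, 1.973, -0.193]
contact_force: [0.7, -1.3, 4.4]
gripper_width: 0.0163
grip_force: 54.9
```

```bash
python3 -c "
from h import *
state()"
```

```text
t 10.95 lip [0.5829 0.0554 0.0507] pan back/up/lat 0.0582 -0.0007 -0.0013 yaw 81.49 pitch 9.73 F [ 0.7 -1.3  4.4] w 0.0163 q [-0.08  0.38  1.84 -0.21  0.95  0.2 ]
```

>>> servo_tool --pt "0 0.003 0 -0.0005 0 0 0" --pt "0 0.003 0 0 0 0 0" --pt "0 0.003 0 0 0 0 0" --pt "0 0.003 0 0 0 0 0" --pt "0 0 0 0 0 0 0"

```text
t: 11.37
ee_pos: [0.5606, -0.09, 0.122]
orientation: [2.291, 1.974, -0.193]
contact_force: [-0.1, -1.1, 3.1]
gripper_width: 0.0156
grip_force: 54.9
```

```bash
python3 -c "
from h import *
state()"
```

```text
t 11.37 lip [0.5842 0.0671 0.0487] pan back/up/lat 0.0463 -0.0006 -0.0009 yaw 81.48 pitch 9.71 F [-0.1 -1.1  3.1] w 0.0156 q [-0.06  0.38  1.84 -0.21  0.95  0.22]
```

>>> servo_tool --pt "0 0.003 0.002 0 0 0 0" --pt "0 0 0.002 0 0 0 0" --pt "0 0 0 0 0 0 0"

```text
t: 11.62
ee_pos: [0.5638, -0.0877, 0.1213]
orientation: [2.293, 1.975, -0.196]
contact_force: [-4.5, -1.0, 6.8]
gripper_width: 0.016
grip_force: 55.0
```

>>> servo_tool --pt "0 0 -0.003 0 0 0 0" --pt "0 0 -0.003 0 0 0 0" --pt "0 0 0 0 0 0 0"

```text
t: 11.87
ee_pos: [0.559, -0.0869, 0.1215]
orientation: [2.292, 1.973, -0.192]
contact_force: [2.1, 2.1, 0.9]
gripper_width: 0.0153
grip_force: 54.9
```

```bash
python3 -c "
from h import *
state()"
```

```text
t 11.87 lip [0.5827 0.0703 0.0483] pan back/up/lat 0.0433 -0.0005 0.001 yaw 81.43 pitch 9.67 F [2.1 2.1 0.9] w 0.0153 q [-0.05  0.38  1.84 -0.21  0.94  0.22]
```

>>> servo_tool --pt "0 0 0.002 0 0 0 0" --pt "0 0.003 0 0 0 0 0" --pt "0 0.003 0 0 0 0 0" --pt "0 0.003 0 0 0 0 0" --pt "0 0.003 0 0 0 0 0" --pt "0 0.003 0 0 0 0 0" --pt "0 0.003 0 0 0 0 0" --pt "0 0.003 0 0 0 0 0" --pt "0 0.003 0 0 0 0 0" --pt "0 0 0 0 0 0 0"

```text
t: 12.7
ee_pos: [0.5645, -0.0647, 0.1178]
orientation: [2.29, 1.973, -0.195]
contact_force: [-0.3, -2.4, 5.8]
gripper_width: 0.016
grip_force: 54.9
```

Run:
```python
from h import *
state();s=snap('side');t=snap('top')
W=np.zeros((420,800,3),np.uint8)
for x,q,(r,c) in((0,s,(150,225)),(400,t,(125,240))):
    W[:,x:x+400]=cv2.resize(q['pixels'][r:r+63,c:c+60],(400,420),interpolation=cv2.INTER_CUBIC)[:,:,::-1]
cv2.imwrite('pics/c5.png',W)
```

```text
t 12.7 lip [0.588  0.0924 0.0443] pan back/up/lat 0.0203 -0.0007 -0.001 yaw 81.5 pitch 9.8 F [-0.3 -2.4  5.8] w 0.016 q [-0.01  0.39  1.83 -0.21  0.95  0.26]
```

View pics/c5.png

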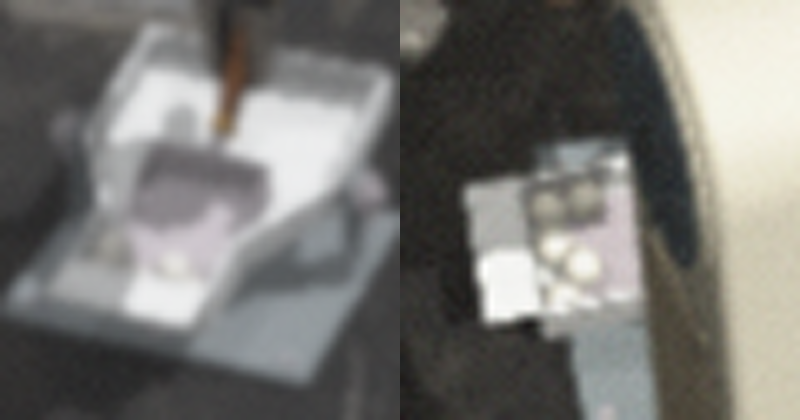

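The blade (pink-grey) is sliding under the balls; the top crop shows them at (545,205), (585,200), (553,245), (583,262) and (557,290), still in the narrow end. I'll keep advancing to the wall.

>>> servo_tool --pt "0 0.003 0 0 0 0 0" --pt "0 0.003 0 0 0 0 0" --pt "0 0.003 0 0 0 0 0" --pt "0 0.003 0 0 0 0 0" --pt "0 0.003 0 0 0 0 0" --pt "0 0 0 0 0 0 0"

```text
t: 13.3
ee_pos: [0.5667, -0.0502, 0.1153]
orientation: [2.29, 1.973, -0.195]
contact_force: [0.2, -4.1, 5.8]
gripper_width: 0.0155
grip_force: 54.9
```

>>> servo_tool --pt "0 0.002 0 0 0 0 0" --pt "0 0.002 0 0 0 0 0" --pt "0 0 0 0 0 0 0"

```text
t: 13.55
ee_pos: [0.5672, -0.0465, 0.1146]
orientation: [2.29, 1.973, -0.196]
contact_force: [0.0, -3.8, 6.3]
gripper_width: 0.0157
grip_force: 54.9
```

```bash
python3 -c "
from h import *
state()"
```

```text
t 13.55 lip [0.5907 0.1105 0.0411] pan back/up/lat 0.0017 -0.0007 -0.001 yaw 81.5 pitch 9.82 F [ 0.  -3.8  6.3] w 0.0157 q [ 0.02  0.4   1.83 -0.21  0.95  0.29]
```

>>> servo_tool --pt "0 0.002 0 0 0 0 0" --pt "0 0.002 0 0 0 0 0" --pt "0 0 0 0 0 0 0"

```text
t: 13.8
ee_pos: [0.5676, -0.0432, 0.1141]
orientation: [2.289, 1.973, -0.197]
contact_force: [-1.2, -7.0, 7.3]
gripper_width: 0.0157
grip_force: 54.9
```

>>> servo_tool --pt "0 0.0015 0 0 0 0 0" --pt "0 0.0015 0 0 0 0 0" --pt "0 0 0 0 0 0 0"

```text
t: 14.05
ee_pos: [0.5677, -0.0429, 0.1143]
orientation: [2.286, 1.972, -0.202]
contact_force: [-3.6, -20.3, 11.9]
gripper_width: 0.0157
grip_force: 54.9
```

```bash
python3 -c "
from h import *
state()"
```

```text
t 14.05 lip [0.5909 0.1137 0.0398] pan back/up/lat -0.0016 -0.0014 -0.0007 yaw 81.56 pitch 10.13 F [ -3.6 -20.3  11.9] w 0.0157 q [ 0.03  0.4   1.83 -0.21  0.95  0.31]
```

Run:
```python
from h import *
M=now(); P=[M]
for b,u,p,n in((.0005,.001,9.74,2),(.0005,.018,1,8),(.0005,.0335,-7,8),(.002,.048,-14,8)):
    P.append(target(pt(b,u,-.001),81.6,p)); print(seg(P[-2],P[-1],n))
```

```text
(2, [-0.0012, 0.0002, -0.0006, 0.0002, 0.0034, -0.0003])
(8, [-0.0007, 0.0, 0.0011, -0.0, 0.0191, 0.0])
(8, [-0.0004, -0.0, 0.0011, -0.0, 0.0175, -0.0])
(8, [-0.0002, -0.0, 0.0008, -0.0, 0.0153, 0.0])
```

>>> servo_tool --pt "0 -0.003 0 -0.0008 0 0 0" --pt "0 -0.003 0 -0.0008 0 0 0" --pt "0 -0.0007 0 0.0011 0 0.019 0" --pt "0 -0.0007 0 0.0011 0 0.019 0" --pt "0 -0.0007 0 0.0011 0 0.019 0" --pt "0 -0.0007 0 0.0011 0 0.019 0" --pt "0 -0.0007 0 0.0011 0 0.019 0" --pt "0 -0.0007 0 0.0011 0 0.019 0" --pt "0 -0.0007 0 0.0011 0 0.019 0" --pt "0 -0.0007 0 0.0011 0 0.019 0" --pt "0 0 0 0 0 0 0"

```text
t: 14.97
ee_pos: [0.5657, -0.0512, 0.1067]
orientation: [2.373, 2.042, -0.02]
contact_force: [0.5, -0.0, -2.3]
gripper_width: 0.0155
grip_force: 54.9
```

Run:
```python
from h import *
state();M=now(); P=[M]
for b,u,p,n in((.0005,.0335,-7,8),(.002,.048,-14,8)):
    P.append(target(pt(b,u,-.001),81.6,p)); print(seg(P[-2],P[-1],n))
```

```text
t 14.97 lip [0.5907 0.1151 0.0584] pan back/up/lat 0.0002 0.0171 -0.0003 yaw 81.44 pitch 0.97 F [ 0.5 -0.  -2.3] w 0.0155 q [-0.08  0.39  1.85 -0.02  0.9   0.08]
(8, [-0.0004, 0.0001, 0.0009, -0.0, 0.0174, -0.0003])
(8, [-0.0002, -0.0, 0.0008, -0.0, 0.0153, 0.0])
```

>>> servo_tool --pt "0 -0.0004 0 0.0009 0 0.0175 0" --pt "0 -0.0004 0 0.0009 0 0.0175 0" --pt "0 -0.0004 0 0.0009 0 0.0175 0" --pt "0 -0.0004 0 0.0009 0 0.0175 0" --pt "0 -0.0004 0 0.0009 0 0.0175 0" --pt "0 -0.0004 0 0.0009 0 0.0175 0" --pt "0 -0.0004 0 0.0009 0 0.0175 0" --pt "0 -0.0004 0 0.0009 0 0.0175 0" --pt "0 -0.0002 0 0.0008 0 0.0155 0" --pt "0 -0.0002 0 0.0008 0 0.0155 0" --pt "0 -0.0002 0 0.0008 0 0.0155 0" --pt "0 0 0 0 0 0 0" --pt "0 0 0 0 0 0 0" --pt "0 0 0 0 0 0 0" --pt "0 0 0 0 0 0 0"

```text
t: 16.22
ee_pos: [0.5658, -0.0539, 0.0977]
orientation: [-2.293, -1.975, -0.195]
contact_force: [0.4, 0.6, -2.7]
gripper_width: 0.0158
grip_force: 54.9
```

Run:
```python
from h import *
state();s=snap('side');t=snap('top')
W=np.zeros((420,800,3),np.uint8)
for x,q,(r,c) in((0,s,(150,225)),(400,t,(125,240))):
    W[:,x:x+400]=cv2.resize(q['pixels'][r:r+63,c:c+60],(400,420),interpolation=cv2.INTER_CUBIC)[:,:,::-1]
cv2.imwrite('pics/c6.png',W)
```

```text
t 16.22 lip [0.5916 0.1184 0.0813] pan back/up/lat 0.0007 0.0403 -0.0007 yaw 81.51 pitch -9.66 F [ 0.4  0.6 -2.7] w 0.0158 q [-0.2   0.41  1.86  0.22  0.89 -0.19]
```

View pics/c6.png

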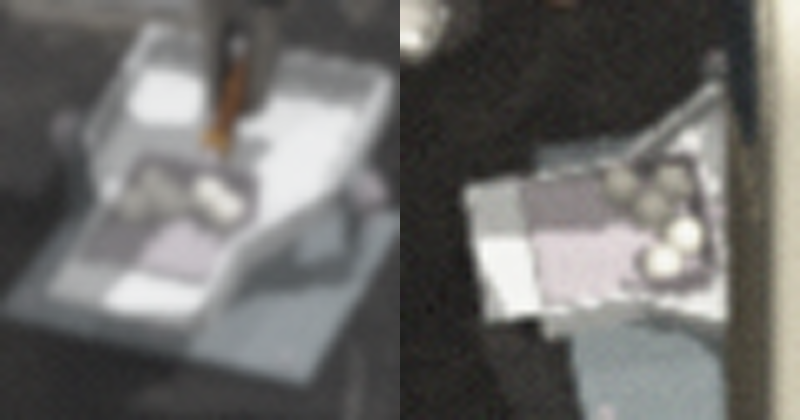

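All five balls lie at the back of the scoop: top crop (620,182), (672,180), (652,205), (685,235) and (662,262), with none left in the pan. Next I lift and carry them to the bowl.

Run:
```python
from h import *
P=[now()]; bowl=np.array([.488,.3277,0]); h=np.array([0,1,0])
for l,y,p,n in((pt(.002,.052,-.001),81.5,-15,5),(pt(.002,.052,-.001)+[0,0,.08],81.5,-15,10),(bowl-.025*h+[0,0,.14],90,-15,18),(bowl-.025*h+[0,0,.066],90,-8,10)):
    P.append(target(l,y,p)); print(seg(P[-2],P[-1],n))
```

```text
(5, [-0.0002, 0.0, 0.0009, 0.0003, 0.0186, 0.0])
(10, [0.0021, 0.0, -0.0077, -0.0, 0.0, -0.0])
(18, [0.0089, -0.0051, 0.0043, 0.0021, 0.0, -0.008])
(10, [-0.001, 0.0, 0.0052, 0.0, -0.0122, 0.0])
```

>>> servo_tool --pt "0 -0.0002 0 0.0009 0 0.0186 0" --pt "0 -0.0002 0 0.0009 0 0.0186 0" --pt "0 -0.0002 0 0.0009 0 0.0186 0" --pt "0 -0.0002 0 0.0009 0 0.0186 0" --pt "0 -0.0002 0 0.0009 0 0.0186 0" --pt "0 0.001 0 -0.004 0 0 0" --pt "0 0.002 0 -0.0077 0 0 0" --pt "0 0.0021 0 -0.0077 0 0 0" --pt "0 0.0021 0 -0.0077 0 0 0" --pt "0 0.0021 0 -0.0077 0 0 0" --pt "0 0.0021 0 -0.0077 0 0 0" --pt "0 0.0021 0 -0.0077 0 0 0" --pt "0 0.0021 0 -0.0077 0 0 0" --pt "0 0.0021 0 -0.0077 0 0 0" --pt "0 0.0021 0 -0.0077 0 0 0" --pt "0 0.001 0 -0.004 0 0 0"

```text
t: 17.65
ee_pos: [0.5662, -0.054, 0.1745]
orientation: [-2.241, -1.931, -0.297]
contact_force: [-0.6, -0.2, -3.3]
gripper_width: 0.0154
grip_force: 54.9
```

>>> servo_tool --pt "0 0.0044 -0.0025 0.0022 0.001 0 -0.004" --pt "0 0.0089 -0.0051 0.0043 0.0021 0 -0.008" --pt "0 0.0089 -0.0051 0.0043 0.0021 0 -0.008" --pt "0 0.0089 -0.0051 0.0043 0.0021 0 -0.008" --pt "0 0.0089 -0.0051 0.0043 0.0021 0 -0.008" --pt "0 0.0089 -0.0051 0.0043 0.0021 0 -0.008" --pt "0 0.0089 -0.0051 0.0043 0.0021 0 -0.008" --pt "0 0.0089 -0.0051 0.0043 0.0021 0 -0.008" --pt "0 0.0089 -0.0051 0.0043 0.0021 0 -0.008" --pt "0 0.0089 -0.0051 0.0043 0.0021 0 -0.008" --pt "0 0.0089 -0.0051 0.0043 0.0021 0 -0.008" --pt "0 0.0089 -0.0051 0.0043 0.0021 0 -0.008" --pt "0 0.0089 -0.0051 0.0043 0.0021 0 -0.008" --pt "0 0.0089 -0.0051 0.0043 0.0021 0 -0.008" --pt "0 0.0089 -0.0051 0.0043 0.0021 0 -0.008" --pt "0 0.0089 -0.0051 0.0043 0.0021 0 -0.008" --pt "0 0.0089 -0.0051 0.0043 0.0021 0 -0.008" --pt "0 0.0089 -0.0051 0.0043 0.0021 0 -0.008" --pt "0 0.0044 -0.0025 0.0022 0.001 0 -0.004" --pt "0 0 0 0 0 0 0"

```text
t: 19.32
ee_pos: [0.4873, 0.1283, 0.1393]
orientation: [-2.08, -2.084, -0.275]
contact_force: [-0.6, -0.9, -3.4]
gripper_width: 0.016
grip_force: 54.9
```

Run:
```python
from h import *
state()
P=[now()]; bowl=np.array([.488,.3277,0]); h=np.array([0,1,0])
for l,p,n in((.066,-8,9),(.061,-1,6),(.055,12,10),(.047,32,16)):
    P.append(target(bowl-.025*h+[0,0,l],90,p)); print(seg(P[-2],P[-1],n))
s=snap('side'); M=now();q=proj(s,[M[:3,3]+M[:3,:3]@(L+np.array([0,a,0])) for a in(.042,0,-.042)]+[bowl+[0,0,.055],bowl]);print(q)
save(s,'pre.png')
W=cv2.resize(s['pixels'][170:260,215:315],(800,600),interpolation=cv2.INTER_CUBIC)[:,:,::-1].copy()
for u,v in q: cv2.circle(W,(int((u-215+.5)*8),int((v-170+.5)*6.667)),4,(0,0,255),-1)
cv2.imwrite('pics/c7.png',W)
```

```text
t 19.32 lip [0.487  0.3032 0.1391] pan back/up/lat -0.1546 0.1256 0.1298 yaw 90.12 pitch -14.99 F [-0.6 -0.9 -3.4] w 0.016 q [ 0.07  0.25  2.    0.34  0.9  -0.15]
(9, [-0.0011, 0.0001, 0.0057, 0.0001, -0.0136, 0.0002])
(6, [0.0009, 0.0, -0.0026, 0.0, -0.0204, 0.0])
(10, [0.0011, 0.0, -0.0032, 0.0, -0.0227, 0.0])
(16, [0.0012, 0.0, -0.0032, 0.0, -0.0218, 0.0])
[[250.39340392 207.22916461]
 [261.25673553 208.68055287]
 [272.20848754 210.14158149]
 [259.63502668 230.04147777]
 [259.52688093 240.88890201]]
```

View pics/c7.png

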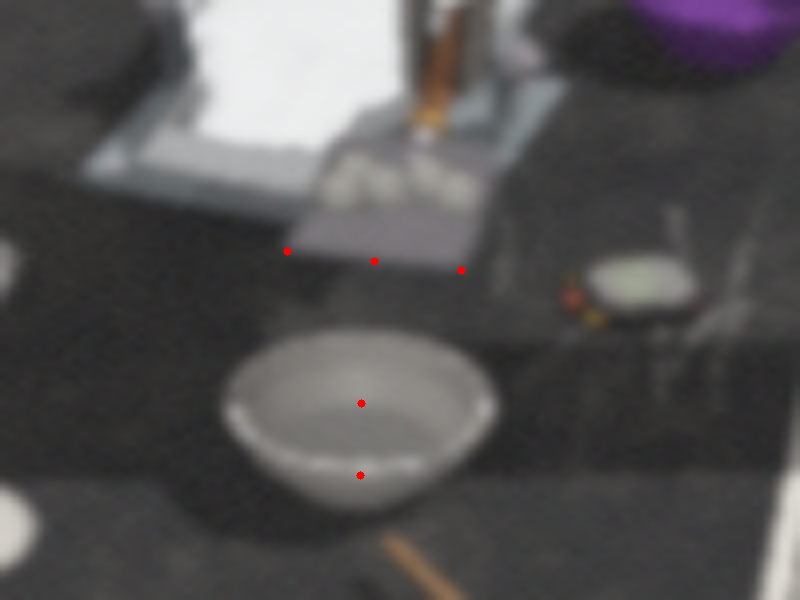

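The lip matches its projection at (287,250) to (462,268), the balls are in the scoop's back, and the bowl centre matches (361,403). Now I lower the scoop and pour slowly.

>>> servo_tool --pt "0 -0.0011 0 0.0057 0 -0.0136 0" --pt "0 -0.0011 0 0.0057 0 -0.0136 0" --pt "0 -0.0011 0 0.0057 0 -0.0136 0" --pt "0 -0.0011 0 0.0057 0 -0.0136 0" --pt "0 -0.0011 0 0.0057 0 -0.0136 0" --pt "0 -0.0011 0 0.0057 0 -0.0136 0" --pt "0 -0.0011 0 0.0057 0 -0.0136 0" --pt "0 -0.0011 0 0.0057 0 -0.0136 0" --pt "0 -0.0011 0 0.0057 0 -0.0136 0" --pt "0 0.0009 0 -0.0026 0 -0.0204 0" --pt "0 0.0009 0 -0.0026 0 -0.0204 0" --pt "0 0.0009 0 -0.0026 0 -0.0204 0" --pt "0 0.0009 0 -0.0026 0 -0.0204 0" --pt "0 0.0009 0 -0.0026 0 -0.0204 0" --pt "0 0.0009 0 -0.0026 0 -0.0204 0" --pt "0 0 0 0 0 0 0"

```text
t: 20.7
ee_pos: [0.4886, 0.1328, 0.1035]
orientation: [-2.214, -2.216, -0.021]
contact_force: [0.1, -0.0, -3.0]
gripper_width: 0.0157
grip_force: 54.9
```

```bash
python3 -c "
from h import *
state()"
```

```text
t 20.7 lip [0.4886 0.3024 0.0608] pan back/up/lat -0.1673 0.0483 0.1281 yaw 90.05 pitch -0.9 F [ 0.1 -0.  -3. ] w 0.0157 q [0.25 0.31 1.99 0.02 0.84 0.24]
```

>>> servo_tool --pt "0 0.0008 0 -0.0022 0 -0.0162 0" --pt "0 0.0008 0 -0.0022 0 -0.0162 0" --pt "0 0.0008 0 -0.0022 0 -0.0162 0" --pt "0 0.0008 0 -0.0022 0 -0.0162 0" --pt "0 0.0008 0 -0.0022 0 -0.0162 0" --pt "0 0.0008 0 -0.0022 0 -0.0162 0" --pt "0 0.0008 0 -0.0022 0 -0.0162 0" --pt "0 0.0008 0 -0.0022 0 -0.0162 0" --pt "0 0.0008 0 -0.0022 0 -0.0162 0" --pt "0 0.0008 0 -0.0022 0 -0.0162 0" --pt "0 0 0 0 0 0 0" --pt "0 0 0 0 0 0 0" --pt "0 0.0008 0 -0.0022 0 -0.0162 0" --pt "0 0.0008 0 -0.0022 0 -0.0162 0" --pt "0 0.0008 0 -0.0022 0 -0.0162 0" --pt "0 0.0008 0 -0.0022 0 -0.0162 0" --pt "0 0 0 0 0 0 0" --pt "0 0 0 0 0 0 0"

```text
t: 22.2
ee_pos: [0.4883, 0.1464, 0.133]
orientation: [2.109, 2.11, -0.22]
contact_force: [0.0, -0.1, -2.1]
gripper_width: 0.0157
grip_force: 54.9
```

>>> servo_tool --pt "0 0.0012 0 -0.0032 0 -0.0218 0" --pt "0 0.0012 0 -0.0032 0 -0.0218 0" --pt "0 0.0012 0 -0.0032 0 -0.0218 0" --pt "0 0.0012 0 -0.0032 0 -0.0218 0" --pt "0 0.0012 0 -0.0032 0 -0.0218 0" --pt "0 0.0012 0 -0.0032 0 -0.0218 0" --pt "0 0.0012 0 -0.0032 0 -0.0218 0" --pt "0 0.0012 0 -0.0032 0 -0.0218 0" --pt "0 0.0012 0 -0.0032 0 -0.0218 0" --pt "0 0.0012 0 -0.0032 0 -0.0218 0" --pt "0 0.0012 0 -0.0032 0 -0.0218 0" --pt "0 0.0012 0 -0.0032 0 -0.0218 0" --pt "0 0 0 0 0 0 0" --pt "0 0 0 0 0 0 0" --pt "0 0 0 0 0 0 0" --pt "0 0 0 0 0 0 0"

```text
t: 23.53
ee_pos: [0.488, 0.1717, 0.1645]
orientation: [1.959, 1.958, -0.468]
contact_force: [0.3, -0.3, -1.4]
gripper_width: 0.0152
grip_force: 54.9
```

Run:
```python
from h import *
state();s=snap('side');t=snap('top')
W=np.zeros((420,800,3),np.uint8)
for x,q,(r,c) in((0,s,(185,225)),(400,t,(170,185))):
    W[:,x:x+400]=cv2.resize(q['pixels'][r:r+63,c:c+60],(400,420),interpolation=cv2.INTER_CUBIC)[:,:,::-1]
cv2.imwrite('pics/c8.png',W)
```

```text
t 23.53 lip [0.4883 0.3017 0.0473] pan back/up/lat -0.1689 0.0349 0.1283 yaw 89.93 pitch 27.0 F [ 0.3 -0.3 -1.4] w 0.0152 q [ 0.6   0.4   1.79 -0.41  1.26  0.79]
```

View pics/c8.png

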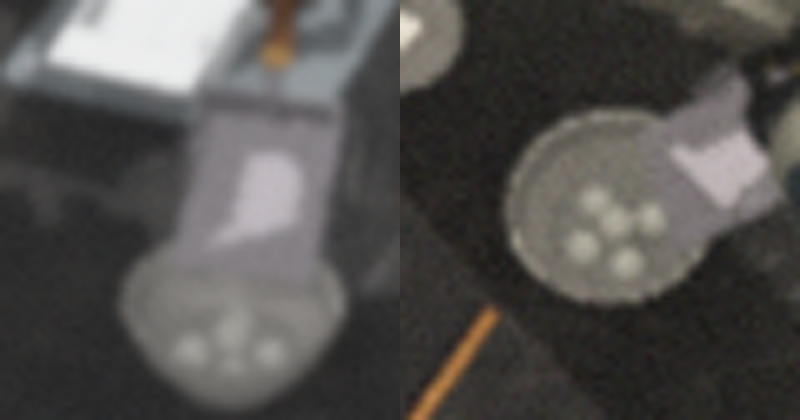

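All five balls are in the upright bowl (top crop around (590,200) to (650,260)) and the scoop is empty. I'll return the scoop to its first place.

Run:
```python
from h import *
P=[now()]
l=P[0][:3,3]+P[0][:3,:3]@L
for l,y,p,n in((l+[0,-.02,.06],90,27,5),(l+[0,-.06,.13],90,2,12),([.473,-.264,.13],73.5,0,20),([.473,-.264,.012],73.5,0,8),([.473,-.264,.0],73.5,0,6)):
    P.append(target(l,y,p)); print(seg(P[-2],P[-1],n))
```

```text
(5, [-0.009, 0.0001, -0.0089, 0.0003, 0.0, -0.0003])
(12, [-0.0064, 0.0, 0.0014, 0.0, 0.0364, 0.0])
(20, [-0.0252, 0.0003, 0.0031, 0.0003, 0.0017, 0.0144])
(8, [0.0, 0.0, 0.0148, 0.0, 0.0, 0.0])
(6, [0.0, 0.0, 0.002, 0.0, 0.0, 0.0])
```

>>> servo_tool --pt "0 -0.009 0 -0.0089 0 0 0" --pt "0 -0.009 0 -0.0089 0 0 0" --pt "0 -0.009 0 -0.0089 0 0 0" --pt "0 -0.009 0 -0.0089 0 0 0" --pt "0 -0.009 0 -0.0089 0 0 0" --pt "0 -0.0064 0 0.0014 0 0.0364 0" --pt "0 -0.0064 0 0.0014 0 0.0364 0" --pt "0 -0.0064 0 0.0014 0 0.0364 0" --pt "0 -0.0064 0 0.0014 0 0.0364 0" --pt "0 -0.0064 0 0.0014 0 0.0364 0" --pt "0 -0.0064 0 0.0014 0 0.0364 0" --pt "0 -0.0064 0 0.0014 0 0.0364 0" --pt "0 -0.0064 0 0.0014 0 0.0364 0" --pt "0 -0.0064 0 0.0014 0 0.0364 0" --pt "0 -0.0064 0 0.0014 0 0.0364 0" --pt "0 -0.0064 0 0.0014 0 0.0364 0" --pt "0 -0.0064 0 0.0014 0 0.0364 0"

```text
t: 25.05
ee_pos: [0.4881, 0.0734, 0.2303]
orientation: [2.202, 2.203, -0.033]
contact_force: [-0.2, -0.6, -2.0]
gripper_width: 0.0152
grip_force: 54.9
```

Run:
```python
from h import *
state();P=[now()]
for l,y,p,n in(([.473,-.264,.14],73.5,0,20),):
    P.append(target(l,y,p)); print(seg(P[-2],P[-1],n))
```

```text
t 25.05 lip [0.4881 0.2408 0.1793] pan back/up/lat -0.0872 0.1548 0.1195 yaw 90.02 pitch 1.91 F [-0.2 -0.6 -2. ] w 0.0152 q [ 0.17  0.13  1.89 -0.04  1.12  0.19]
(20, [-0.0252, 0.0003, 0.0027, 0.0004, 0.0016, 0.0144])
```

>>> servo_tool --pt "0 -0.0252 0.0003 0.0027 0.0004 0.0016 0.0144" --pt "0 -0.0252 0.0003 0.0027 0.0004 0.0016 0.0144" --pt "0 -0.0252 0.0003 0.0027 0.0004 0.0016 0.0144" --pt "0 -0.0252 0.0003 0.0027 0.0004 0.0016 0.0144" --pt "0 -0.0252 0.0003 0.0027 0.0004 0.0016 0.0144" --pt "0 -0.0252 0.0003 0.0027 0.0004 0.0016 0.0144" --pt "0 -0.0252 0.0003 0.0027 0.0004 0.0016 0.0144" --pt "0 -0.0252 0.0003 0.0027 0.0004 0.0016 0.0144" --pt "0 -0.0252 0.0003 0.0027 0.0004 0.0016 0.0144" --pt "0 -0.0252 0.0003 0.0027 0.0004 0.0016 0.0144" --pt "0 -0.0252 0.0003 0.0027 0.0004 0.0016 0.0144" --pt "0 -0.0252 0.0003 0.0027 0.0004 0.0016 0.0144" --pt "0 -0.0252 0.0003 0.0027 0.0004 0.0016 0.0144" --pt "0 -0.0252 0.0003 0.0027 0.0004 0.0016 0.0144" --pt "0 -0.0252 0.0003 0.0027 0.0004 0.0016 0.0144" --pt "0 -0.0252 0.0003 0.0027 0.0004 0.0016 0.0144" --pt "0 -0.0252 0.0003 0.0027 0.0004 0.0016 0.0144" --pt "0 -0.0252 0.0003 0.0027 0.0004 0.0016 0.0144" --pt "0 -0.0252 0.0003 0.0027 0.0004 0.0016 0.0144" --pt "0 -0.0252 0.0003 0.0027 0.0004 0.0016 0.0144"

```text
t: 26.72
ee_pos: [0.4247, -0.4268, 0.1859]
orientation: [2.516, 1.878, -0.004]
contact_force: [0.8, 0.4, -2.3]
gripper_width: 0.0152
grip_force: 54.9
```

Run:
```python
from h import *
state();P=[now()]
for l,y,p,n in(([.473,-.264,.012],73.5,0,8),([.473,-.264,.0],73.5,0,6)):
    P.append(target(l,y,p)); print(seg(P[-2],P[-1],n))
```

```text
t 26.72 lip [ 0.4727 -0.2649  0.1399] pan back/up/lat 0.4015 0.031 0.0609 yaw 73.48 pitch 0.18 F [ 0.8  0.4 -2.3] w 0.0152 q [-0.79  0.35  1.71 -0.    1.08 -0.5 ]
(8, [0.0001, 0.0, 0.0161, 0.0, 0.0004, -0.0])
(6, [0.0, 0.0, 0.002, 0.0, 0.0, 0.0])
```

>>> servo_tool --pt "0 0 0 0.016 0 0 0" --pt "0 0 0 0.016 0 0 0" --pt "0 0 0 0.016 0 0 0" --pt "0 0 0 0.016 0 0 0" --pt "0 0 0 0.016 0 0 0" --pt "0 0 0 0.016 0 0 0" --pt "0 0 0 0.016 0 0 0" --pt "0 0 0 0.016 0 0 0" --pt "0 0 0 0.003 0 0 0" --pt "0 0 0 0.003 0 0 0" --pt "0 0 0 0.002 0 0 0" --pt "0 0 0 0.002 0 0 0" --pt "0 0 0 0.001 0 0 0" --pt "0 0 0 0 0 0 0"

```text
t: 27.88
ee_pos: [0.4255, -0.4257, 0.0463]
orientation: [2.516, 1.879, -0.003]
contact_force: [-0.2, 0.1, -2.6]
gripper_width: 0.0159
grip_force: 54.9
```

>>> servo_tool --pt "0 0 0 0.0015 0 0 0" --pt "0 0 0 0 0 0 0" --pt "0 0 0 0 0 0 0"

```text
t: 28.13
ee_pos: [0.4256, -0.426, 0.0453]
orientation: [2.515, 1.878, -0.003]
contact_force: [-1.4, 1.0, 5.6]
gripper_width: 0.0152
grip_force: 54.9
```

Touching the bench; I'll release slowly, then retreat upward.

>>> servo_tool --pt "0.03 0 0 0 0 0 0" --pt "0.05 0 0 0 0 0 0" --pt "0.05 0 0 0 0 0 0" --pt "0.05 0 0 0 0 0 0" --pt "0.05 0 0 0 0 0 0" --pt "0.05 0 0 -0.01 0 0 0" --pt "0.05 0 0 -0.02 0 0 0" --pt "0.05 0 0 -0.03 0 0 0" --pt "0.05 0 0 -0.04 0 0 0" --pt "0.05 0 0 -0.04 0 0 0" --pt "0.05 0 0 -0.02 0 0 0" --pt "0.05 0 0 0 0 0 0"

```text
t: 29.13
ee_pos: [0.4276, -0.4272, 0.2107]
orientation: [2.509, 1.874, -0.001]
contact_force: [0.1, -0.5, -0.3]
gripper_width: 0.0499
grip_force: 0.0
```

Run:
```python
from h import *
np.set_printoptions(precision=4,suppress=True)
st=sense();print(st['t'],st['ee_pos'],st['contact_force'])
s=snap('side');t=snap('top');C=cloud(s);p=s['pixels'].astype(int)
m=(abs(C[:,:,0]-.43)<.07)&(C[:,:,1]<-.3)&(C[:,:,1]>-.5)&(C[:,:,2]>.03)&(C[:,:,2]<.12)&(p[:,:,0]-p[:,:,2]>40)
Q=C[m];print('handle',len(Q),*yawfit(Q))
g=(abs(C[:,:,0]-.455)<.07)&(C[:,:,1]>-.36)&(C[:,:,1]<-.22)&(p.min(2)>120)
print('blade z',np.percentile(C[g][:,2],[10,50,90]),g.sum())
F=cloud(t); f=(abs(F[:,:,0]-.592)<.03)&(abs(F[:,:,1]-.134)<.008); print('flange z',np.median(F[f][:,2]))
W=np.zeros((420,800,3),np.uint8)
# numeric ball check in bowl
P=t['pixels'][195:215,205:228]; print('bowl bright blobs',cv2.connectedComponents((P.min(2)>P.min(2).mean()+22).astype(np.uint8))[0]-1)
```

```text
29.1333 [ 0.4276 -0.4272  0.2107] [ 0.0581 -0.5469 -0.3323]
handle 61 [ 0.4254 -0.4206  0.0654] [ 0.2476  0.8468 -0.4708]
blade z [-0.      0.0051  0.0153] 166
flange z 0.0715055896185599
bowl bright blobs 5
```

The scoop lies flat, the pan is still tipped, and the bowl shows five bright blobs, one per ball. Handing in.

```bash
python3 -c "
from bench import *
print(close_job())"
```

```text
the job is handed in; nothing more can be done
None
```

Job handed in: the last camera check showed the pan still fully tipped, all five balls in the upright steel bowl and the scoop flat on the bench; it took about 29 s of the 72 s allowed.

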